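# Seat a bearing race to the depth set on a bench press

### The arm

A 7-joint arm with a two-finger parallel gripper is mounted at the origin on a cart in front of the work surface, level with it; the furniture and walls round the work are solid. World frame = base frame: x ahead of the robot, y to its left, z up, the work surface at z = 0. Lengths are in mm, angles in rad, forces in N, time in s.
With the tool pointing down it reaches from about 400 to 875 mm from the base axis. Payload 4.4 kg.
Tool frame: the origin (TCP) lies at the very end of the fingers, on their centre line; the grasp point (between the pads) lies 19 mm behind it; z points along the fingers, y is the line along which they close (so a half turn about z gives the same grasp; the last joint's range is limited). The gripper opens to 85 mm and grips with 20 to 120 N. Pads are 22 mm wide; open, the fingers measure 114 mm over their backs; the gripper's body (76 mm by 85 mm) begins 54 mm behind the grasp point. The pads swing forward as they close: fully open they stand 13 mm farther back than shut.
Start: joints at [1.232, 0.628, 0.038, 1.517, -0.027, 0.996, -0.02], TCP at [175.156, -625.97, 231.313] pointing down, gripper open.
Joint ranges: [-3.06, 3.06], [-0.37, 2.12], [-1.25, 1.32], [0.18, 2.47], [-1.1, 4.24], [0.23, 1.98], [-2.94, 2.94]. Speed limits (rad/s): [2.57, 2.57, 3.14, 3.14, 3.14, 3.14, 3.14].

### API

Orientations are given as [roll, pitch, yaw] about the fixed x, y, z axes, in that order (R = Rz(yaw) Ry(pitch) Rx(roll)).
In Python, from cell import read_state, get_image, camera_info, finish_job gives the robot as it stands.
- The arm moves only by the tool play_rows, never from a script. Its argument "deltas" is one flat list of numbers, 7 for each row, row after row: the shift along the tool's x, y, z in mm, then the turn, a rotation vector about the tool's x, y, z in rad, then the opening, from 0 (shut) to 1 (fully open). In form: [dx, dy, dz, ax, ay, az, grip, dx, dy, dz, ax, ay, az, grip, ...]. A call has 1 to 10 rows; each row is the pose to reach, as a shift and turn from the pose commanded when the call began, along the tool's axes at that moment; what a row does not reach only later rows make up. A row lasts 1/8 s, in which the tool goes at most 62.5 mm and 10.7 degrees, less where a joint would pass 70% of its speed; a pose out of reach is approached as far as the arm can. A call with a gripper value outside its range is refused whole. The fingers move at their own pace and stop on an object; the grip force is fixed at half the most. Time passes only in rows, so rows that repeat a pose let the fingers close. It gives the time, the measured TCP pose, the force, the opening and the grip force at its end, in the units of the state.
- read_state(): the state, without advancing time (a new reading comes with each control period).
- get_image(name): name is "scene" or "top" or "wrist"; returns the picture (480x640x3 uint8, red, green, blue); there is no depth.
- camera_info(name): a dict with "fx", "fy", "cx", "cy" (pixels), "T" (4x4, takes a point from camera to world coordinates). Camera axes: x right, y down, z forward; pixel columns grow to the right and rows downward; lengths in mm; the calibration is good to about 2 mm. A picture is of the moment at which its call begins: read the wrist's pose just before it. camera_info takes no time and is no camera call; for the wrist camera it gives the pose at the moment of the call.
- finish_job(): hands the job in; it is judged then, once.
The state is a dict: "clock": time; "qpos": joint angles; "qd": joint speeds; "tau": joint torques, N m; "eef_pos": TCP position; "tool_rot": TCP orientation; "force": force on the tool from outside, world axes, zero at the start; "torque": the same for the moment, N m; "width": finger opening in mm; "gripper_force": force on a finger pad.
Only numpy, scipy, OpenCV 4.12 (cv2) and the standard library are available. Lean on these libraries where they do the work, as an engineer would, in place of code of your own. Each camera call takes 0.05 s, during which the arm holds its last target. There are 200 camera calls.

### The job

Slide the press's carrier in until it stops under the ram, then press the ram down until its button bottoms firmly on the stop collar, so that the bearing race is driven to the depth set there; hold it there for half a second with about 20 N and never press with more than 30 N. Let the ram rise, draw the carrier all the way back out and let go, leaving the things lying round the press where they are.

Things in the scene. Friction and masses are not known exactly. Their poses are not given: they have to be found in the camera images.
- press: small grey bench press fixed to the table: base plate 150 x 345 x 12 mm, column and overarm holding an upright ram. Origin on the table top directly under the ram axis; z up; the carrier slides along y (+y is out, away from the ram); the column stands on the +x side. The overarm's sleeve reaches up to 126 mm above the table; above the sleeve sits the steel stop collar, 27 mm across, whose setting (0 to 10 mm) differs from run to run and is not measured
- carrier_grip (a point): centre of the carrier's black upright grip knob (24 mm diameter, 30 mm high, on a 14 mm post, knob top 76 mm above the table, this point 61 mm above it), 150 mm to the +y side of the housing that holds the race; free space of 100 mm and more on all sides at this height, except for the race housing (49 mm high) and the ram
- carrier (a joint): carrier slide, m: 0 = all the way out (at its outer stop), 0.065 = all the way in (at its inner stop, the race under the ram). Moves along the press's -y as it grows; needs about 2.5 N and stays where it is left
- ram_top (a point): centre of the top of the ram's black palm button (flat top 38 mm across, button 48 mm in diameter, 18 mm high); 178 mm above the table when the ram is up
- ram (a joint): ram travel, m: 0 = up, grows as it is pressed straight down; springs back when released. Spring 3 N at the top, 6 N at 22 mm. The tip meets the race after 5 to 8 mm, which adds a steady 4 N (7 to 11 N in all on the button). The button meets the stop collar after 12 to 22 mm, as the collar is set: a hard stop, felt as a steep rise well above 11 N
- race_top (a point): centre of the upper face of the bearing race (steel ring, 29 mm diameter, 10 mm high) standing a few mm proud in the bore of the round aluminium housing on the carrier (54 mm diameter, rim 49 mm above the table); it starts 50 to 53 mm above the table
- race (a joint): depth of the race in the housing, m, grows as it is pressed down, 0 = 4 mm proud of the rim. It is a stiff fit and stays where it is pressed
- spare_a: loose spare bearing, 29 mm diameter, 10 mm high, lying in front of the press; origin at the centre of its underside; leave alone
- spare_b: second loose spare bearing, 29 mm diameter, 10 mm high, in front of the press; origin at the centre of its underside; leave alone
- marker: blue paint marker, 137 mm long, 18 mm high, lying in front of the press; leave alone
- micrometer: micrometer, 130 x 61 x 16 mm, lying behind the press; leave alone

How it is judged (in metres and radians):
On the way, in this order (a step that is already met when the one before it is completed fails the run):
1. the carrier is all the way in, within 3 mm of its inner stop, the ram still up (value of joint carrier above 0.062 m and value of joint ram below 0.003 m), for 0.2 s.
2. with the carrier in, the button bears on the stop collar with more than 5 N (value of joint carrier above 0.061 m and contact force between ram_button and stop_face above 5 N), for 0.3 s.
At the end, for the whole second after the job is handed in: the race lies at the depth that the stop collar sets (within 2 mm), the ram is up again (within 3 mm), and the carrier is back out within 4 mm of its outer stop (value of joint carrier below 0.004 m and value of joint ram below 0.003 m and z of stop_face in the frame of race_top between 0.0945 and 0.0985 m); the robot touches nothing.
It fails at once if the ram is pressed with more than 30 N (contact force between any of the fingers, the arm and ram above 30 N).
It fails at once if a thing lying round the press is moved by more than 25 mm (distance of any of spare_a, spare_b, marker, micrometer from where it was at the start of the episode above 0.025 m).
It also fails if it takes over 61 s, if anything falls off the work surface, if the arm or the gripper's body presses on something with over 40 N, if the wrist force passes 120 N, or if a joint passes its speed limit or range.

## Working session

There is one attempt and no reset: what is moved stays moved. The work goes in short steps, Python scripts to look and compute and a tool call to move; the robot and the scene stay as the last step left them, time stands still between calls to the robot, and variables do not carry over. Pictures are saved under pics/ and viewed, at most 10 in all, crops included, and the job is handed in when it is done.

Besides the shell and the picture viewer there is one more tool, called after "Request:" in YAML: its name, and indented under it one key for each argument. play_rows: Moves the arm, as the interface text tells. Its arguments: {"type":"object","properties":{"deltas":{"type":"array"}},"required":["deltas"]}

```bash
mkdir -p pics; ls; python3 - <<'E'
from cell import *
import cv2
for n in("scene","top"):
    c=camera_info(n);print(n,{k:(v if k!="T" else [[round(float(x),3) for x in r] for r in v]) for k,v in c.items()})
    cv2.imwrite(f"pics/{n}0.png",get_image(n)[:,:,::-1])
s=read_state();print({k:s[k] for k in("clock","eef_pos","tool_rot","force","width")})
E
```

```text
pics
scene {'fx': 521.4996292362034, 'fy': 521.4996292362034, 'cx': 319.32694703724866, 'cy': 241.66207724970502, 'T': [[-0.6, -0.452, 0.66, -30.387], [-0.8, 0.326, -0.504, 282.115], [0.012, -0.83, -0.557, 606.526], [0.0, 0.0, 0.0, 1.0]]}
top {'fx': 500.8065400612308, 'fy': 500.8065400612308, 'cx': 320.6719193223012, 'cy': 238.80355366915555, 'T': [[-0.025, -0.994, 0.108, 445.982], [-1.0, 0.025, 0.0, -156.26], [-0.003, -0.108, -0.994, 977.641], [0.0, 0.0, 0.0, 1.0]]}
{'clock': 0.1, 'eef_pos': array([ 175.02364447, -625.41712834,  230.50059208]), 'tool_rot': array([-3.13991079e+00,  2.37323117e-05,  2.72854781e-01]), 'force': array([ 6.20445566e-01, -5.85197244e-01, -7.50247410e-05]), 'width': 85.3096182970874}
```

View pics/scene0.png

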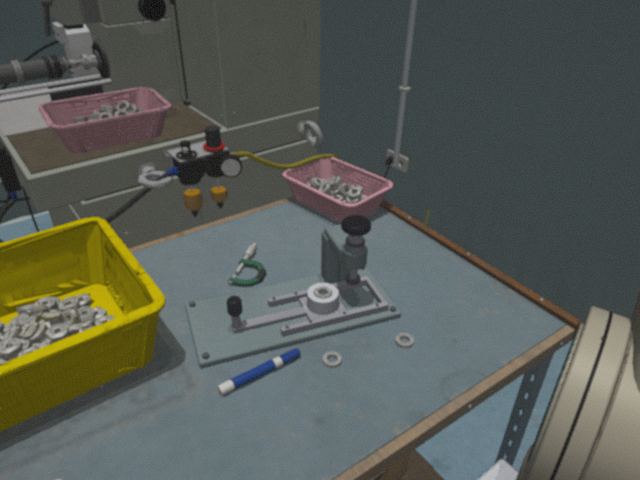

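View pics/top0.png

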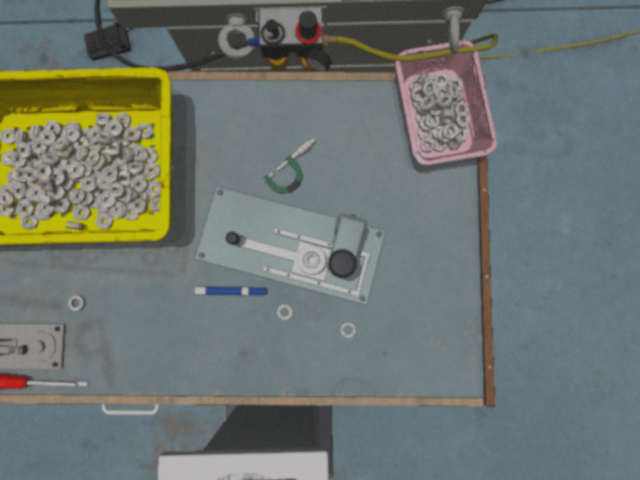

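The scene view shows the knob near (235,303) and the ram button near (355,226). In the top view they are near (233,238) and (342,263), with the race near (312,260). The spares and the marker lie in front of the press and the micrometer behind it.

```bash
cat >h.py <<'E'
from cell import *
import cv2,numpy as np
def ray(n,p):
    c=camera_info(n);T=np.array(c["T"]);d=T[:3,:3]@np.array([(p[0]-c["cx"])/c["fx"],(p[1]-c["cy"])/c["fy"],1]);return T[:3,3],d
def plane(n,p,z):
    o,d=ray(n,p);return o+d*(z-o[2])/d[2]
def tri(a,b):
    (o,d),(p,e)=a,b;s=np.linalg.lstsq(np.c_[d,-e],p-o,rcond=None)[0]
    A=o+d*s[0];B=p+e*s[1];return (A+B)/2,np.linalg.norm(A-B)
def dark(im,c,r,th=60):
    x,y=c;w=im[y-r:y+r,x-r:x+r].max(2);k=(w<th).astype(np.uint8)
    n,l,s,ce=cv2.connectedComponentsWithStats(k);i=1+s[1:,4].argmax();return ce[i]+[x-r,y-r],s[i]
E
python3 - <<'E'
from h import *
t=cv2.imread("pics/top0.png");s=cv2.imread("pics/scene0.png")
np.set_printoptions(precision=1,suppress=True)
kt,a=dark(t,(233,238),14);bt,b=dark(t,(342,263),25);ks,c=dark(s,(235,303),16);bs,d=dark(s,(355,226),22)
print(kt,a,bt,b,ks,c,bs,d)
print("knob",plane("top",kt,70),tri(ray("top",kt),ray("scene",ks)))
print("btn",plane("top",bt,175),tri(ray("top",bt),ray("scene",bs)))
print("race",plane("top",(312,260),51))
for p in[(221,188),(198,257),(384,232),(364,302)]:print(plane("top",p,12))
E
```

```text
[235.9 239.9] [13 11  7  9 32] [343.6 264.5] [ 12  13  28  26 133] [234.  306.3] [  8  10  14  20 227] [355.7 225. ] [  8  11  29  22 480]
knob [546.5  -1.6  70. ] (array([550. ,   3.6,  56.9]), np.float64(7.041196493606277))
btn [ 490.9 -191.8  175. ] (array([ 492.4, -190.9,  168. ]), np.float64(3.3275664597717607))
race [ 507.6 -139.1   51. ]
[656.1  36.8  12. ]
[521.5  81.8  12. ]
[ 561.1 -279.4   12. ]
[ 427.2 -236.    12. ]
```

Request:
play_rows:
  deltas: [53,-51,-10,0,0,0.06,1,106,-101,-20,0,0,0.12,1,159,-152,-20,0,0,0.18,1,212,-202,-20,0,0,0.24,1,265,-253,-20,0,0,0.3,1,318,-304,-20,0,0,0.36,1,371,-354,-20,0,0,0.42,1,424,-405,-10,0,0,0.48,1,477,-455,0,0,0,0.563,1,530,-506,20,0,0,0.563,1]

```text
clock: 1.35
eef_pos: [494.0, -89.0, 230.4]
tool_rot: [3.141, -0.001, -0.291]
force: [0.9, -0.7, -0.1]
width: 85.6
gripper_force: 0.0
```

Request:
play_rows:
  deltas: [0,0,0,0,0,0,1,0,0,0,0,0,0,1,0,0,0,0,0,0,1]

```text
clock: 1.72
eef_pos: [492.2, -92.6, 230.5]
tool_rot: [3.141, 0.0, -0.293]
force: [-0.5, -0.4, 0.6]
width: 85.2
gripper_force: 0.0
```

```bash
python3 - <<'E'
from h import *
s=read_state();c=camera_info("wrist");print(s["clock"],s["eef_pos"],s["tool_rot"],s["force"],c)
cv2.imwrite("pics/w1.png",get_image("wrist")[:,:,::-1])
E
```

```text
1.725 [492.23088174 -92.56946495 230.51200888] [ 3.14079066e+00  5.39451544e-05 -2.93271371e-01] [-0.48665593 -0.4226731   0.61987902] {'fx': 344.88121809928504, 'fy': 344.88121809928504, 'cx': 319.66770271224453, 'cy': 239.34200995674846, 'T': array([[-2.89431130e-01, -9.19001043e-01, -2.67706377e-01,
         5.58717681e+02],
       [-9.57198827e-01,  2.77929187e-01,  8.07822557e-02,
        -1.13160487e+02],
       [ 1.64438463e-04,  2.79629129e-01, -9.60108079e-01,
         3.73166816e+02],
       [ 0.00000000e+00,  0.00000000e+00,  0.00000000e+00,
         1.00000000e+00]])}
```

View pics/w1.png

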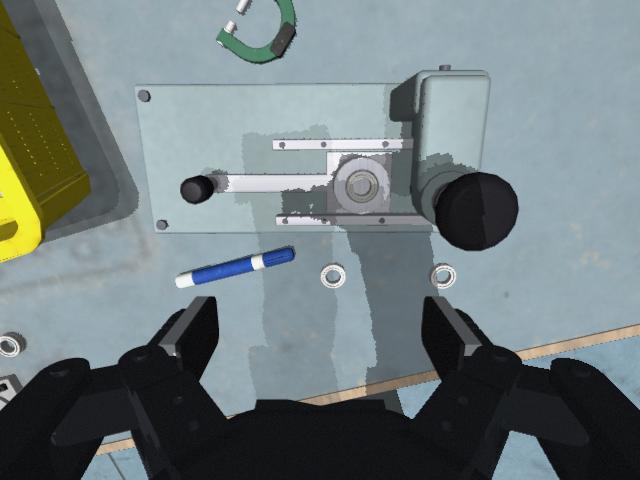

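The wrist view shows the knob top at about (193,190), the button top at about (478,212) and the race at about (362,184). The press's long axis runs nearly along the image x axis.

```bash
python3 - <<'E'
from h import *
np.set_printoptions(precision=1,suppress=True)
im=cv2.imread("pics/w1.png")
for c,r,z in(((195,189),25,76),((477,212),55,178)):
    x,y=c;k=(im[y-r:y+r,x-r:x+r].max(2)<60).astype(np.uint8);k=cv2.morphologyEx(k,cv2.MORPH_OPEN,np.ones((7,7)))
    C=max(cv2.findContours(k,0,1)[0],key=cv2.contourArea)+[x-r,y-r]
    print(cv2.boundingRect(C),cv2.minEnclosingCircle(C),plane("wrist",cv2.minEnclosingCircle(C)[0],z-6))
k=plane("wrist",(193,190),76);b=plane("wrist",(478,212),178);r=plane("wrist",(362,184),52)
print(k,b,r)
for p in((136,85),(152,233)):print(plane("wrist",p,12))
a=plane("wrist",(165,84),12);e=plane("wrist",(390,84),12);print("yaw edge",np.arctan2(*(a-e)[1::-1]))
y=(k-r)[:2];print("k-r",np.hypot(*y),np.arctan2(y[1],y[0]))
u=y/np.hypot(*y);d=(b-r)[:2];print("b-r along/cross",d@u,d@[u[1],-u[0]])
E
```

```text
(196, 176, 18, 23) ((202.0, 187.0), 12.530064582824707) [550.   -2.7  70. ]
(433, 173, 85, 77) ((475.2055358886719, 208.76004028320312), 42.74360275268555) [ 494.1 -189.9  172. ]
[550.    3.6  76. ] [ 493.7 -188.8  178. ] [ 509.1 -139.1   52. ]
[658.   42.1  12. ]
[517.7  89.4  12. ]
yaw edge 1.2770253791089492
k-r 148.4172950575497 1.2915403689451175
b-r along/cross -52.01490665797309 -1.1000453420955152
```

Request:
play_rows:
  deltas: [14,-54,0,0,0,0,1,27.5,-108.5,20,0,0,0,1,27.5,-108.5,70,0,0,0,1,27.5,-108.5,120,0,0,0,1,27.5,-108.5,140,0,0,0,1,27.5,-108.5,140,0,0,0,1,27.5,-108.5,140,0,0,0,1]

```text
clock: 2.65
eef_pos: [551.2, 4.5, 91.4]
tool_rot: [-3.141, -0.002, -0.292]
force: [0.2, 0.1, 0.6]
width: 85.6
gripper_force: 0.0
```

```bash
python3 - <<'E'
from h import *
cv2.imwrite("pics/w2.png",get_image("wrist")[:,:,::-1])
E
```

```text
(no output)
```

View pics/w2.png

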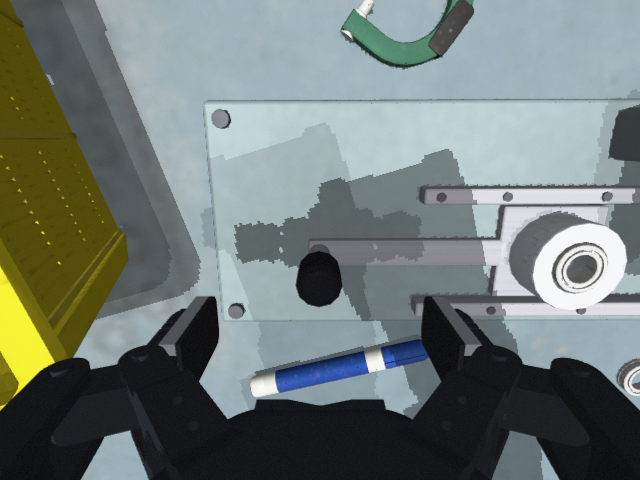

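The knob is centred between the fingers at about (319,284), which is within 1 mm of the TCP line. I'll go down, close, then push inwards.

Request:
play_rows:
  deltas: [0,0,25,0,0,0,1,0,0,42,0,0,0,1,0,0,42,0,0,0,1,0,0,42,0,0,0,0.1,0,0,42,0,0,0,0.1,0,0,42,0,0,0,0.1,0,0,42,0,0,0,0.1,0,0,42,0,0,0,0.1,0,0,42,0,0,0,0.1]

```text
clock: 3.82
eef_pos: [550.7, 5.3, 49.0]
tool_rot: [-3.141, -0.001, -0.29]
force: [-1.5, 0.3, 5.4]
width: 21.6
gripper_force: 58.8
```

Request:
play_rows:
  deltas: [0,6,0,0,0,0,0.1,0,12,0,0,0,0,0.1,0,18,0,0,0,0,0.1,0,24,0,0,0,0,0.1,0,30,0,0,0,0,0.1,0,36,0,0,0,0,0.1,0,42,0,0,0,0,0.1,0,42,0,0,0,0,0.1]

```text
clock: 4.82
eef_pos: [538.8, -34.9, 49.0]
tool_rot: [-3.141, -0.001, -0.29]
force: [-1.2, -0.8, 5.2]
width: 21.6
gripper_force: 58.8
```

Request:
play_rows:
  deltas: [0,2,0,0,0,0,0.1,0,4,0,0,0,0,0.1,0,6,0,0,0,0,0.1,0,8,0,0,0,0,0.1,0,10,0,0,0,0,0.1]

```text
clock: 5.45
eef_pos: [536.3, -43.2, 49.0]
tool_rot: [-3.14, -0.001, -0.289]
force: [-0.1, 3.3, 5.9]
width: 21.8
gripper_force: 58.8
```

Request:
play_rows:
  deltas: [0,1,0,0,0,0,0.1,0,2,0,0,0,0,0.1,0,3,0,0,0,0,0.1]

```text
clock: 5.82
eef_pos: [535.4, -46.1, 49.0]
tool_rot: [-3.14, -0.001, -0.289]
force: [-0.1, 2.3, 4.7]
width: 21.6
gripper_force: 58.8
```

Request:
play_rows:
  deltas: [0,1,0,0,0,0,0.1,0,2,0,0,0,0,0.1,0,3,0,0,0,0,0.1,0,4,0,0,0,0,0.1]

```text
clock: 6.32
eef_pos: [535.2, -46.8, 49.0]
tool_rot: [-3.136, -0.002, -0.287]
force: [1.2, 10.8, 3.9]
width: 21.6
gripper_force: 58.9
```

Request:
play_rows:
  deltas: [0,-3,0,0,0,0,0.1,0,-3,0,0,0,0,0.6,0,-3,0,0,0,0,0.6,0,-3,0,0,0,0,0.6,0,-3,-30,0,0,0,0.6,0,-3,-80,0,0,0,0.3,0,-3,-140,0,0,0,0,0,-3,-180,0,0,0,0,0,-3,-180,0,0,0,0]

```text
clock: 7.45
eef_pos: [536.4, -48.8, 231.6]
tool_rot: [-3.14, -0.007, -0.291]
force: [-0.0, -0.3, -0.8]
width: 0.2
gripper_force: 0.0
```

```bash
python3 - <<'E'
from h import *
s=read_state();print(s["clock"],s["eef_pos"],s["tool_rot"],s["force"],s["width"])
cv2.imwrite("pics/w3.png",get_image("wrist")[:,:,::-1])
E
```

```text
7.45 [536.41392054 -48.78717178 231.59399301] [-3.13998113 -0.00693706 -0.290703  ] [-0.01864522 -0.29581151 -0.75621453] 0.24734806888758243
```

View pics/w3.png

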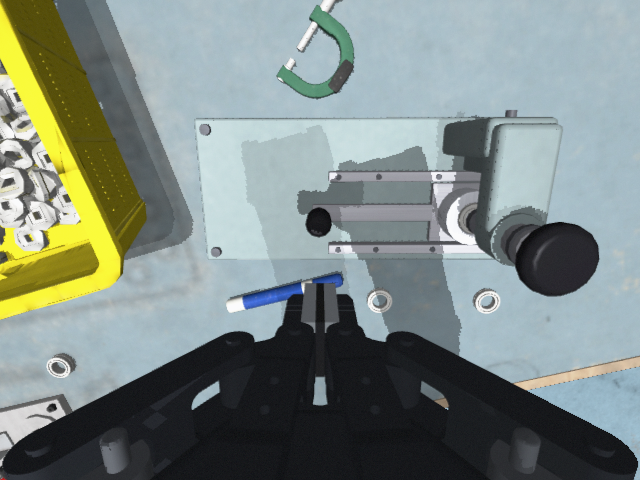

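The view shows the carrier in, with the race housing under the overarm and the button near (558,258). That agrees with knob minus 150 mm, which puts the ram at about (493,-190). I'll move over the button.

Request:
play_rows:
  deltas: [0,50,0,0,0,0,0,0,100,0,0,0,0,0,-1,148,10,0,0,0,0,-1,148,30,0,0,0,0,-1,148,46,0,0,0,0,-1,148,46,0,0,0,0,-1,148,46,0,0,0,0]

```text
clock: 8.38
eef_pos: [490.7, -189.7, 181.9]
tool_rot: [-3.142, 0.001, -0.29]
force: [-0.3, 0.6, -0.1]
width: -0.1
gripper_force: 0.0
```

```bash
python3 - <<'E'
from h import *
s=read_state();print(s["clock"],s["eef_pos"],s["tool_rot"],s["force"],s["width"])
cv2.imwrite("pics/w4.png",get_image("wrist")[:,:,::-1])
E
```

```text
8.375 [ 490.70778404 -189.6729319   181.91281041] [-3.14158686e+00  1.33102523e-03 -2.90061674e-01] [-0.29520872  0.63437347 -0.05872692] -0.1211417602786253
```

View pics/w4.png

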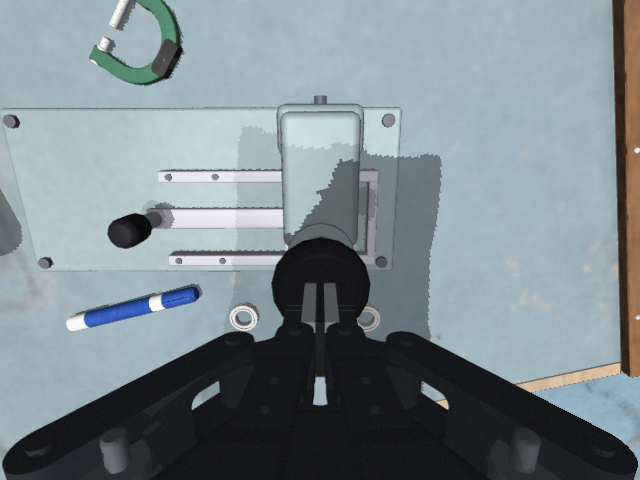

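The fingertips at (320,283) sit at the middle of the button top, about (321,287). I'll press down to just above the earliest stop.

Request:
play_rows:
  deltas: [1,0,3,0,0,0,0,1,0,5,0,0,0,0,1,0,7,0,0,0,0,1,0,9,0,0,0,0,1,0,11,0,0,0,0,1,0,13,0,0,0,0,1,0,14,0,0,0,0,1,0,14,0,0,0,0]

```text
clock: 9.43
eef_pos: [492.4, -190.1, 168.7]
tool_rot: [-3.141, -0.001, -0.29]
force: [-0.3, 1.5, 7.0]
width: -0.3
gripper_force: 3.3
```

Request:
play_rows:
  deltas: [0,0,1,0,0,0,0,0,0,2,0,0,0,0,0,0,2,0,0,0,0]

```text
clock: 9.8
eef_pos: [492.3, -190.1, 166.8]
tool_rot: [-3.141, -0.001, -0.29]
force: [0.1, 0.5, 7.2]
width: -0.2
gripper_force: 3.8
```

Request:
play_rows:
  deltas: [0,0,1,0,0,0,0,0,0,2,0,0,0,0,0,0,2,0,0,0,0]

```text
clock: 10.18
eef_pos: [492.4, -190.1, 165.4]
tool_rot: [-3.141, -0.001, -0.29]
force: [-1.5, 1.1, 13.1]
width: 0.3
gripper_force: 6.3
```

Request:
play_rows:
  deltas: [0,0,0.5,0,0,0,0,0,0,1,0,0,0,0,0,0,1,0,0,0,0]

```text
clock: 10.55
eef_pos: [492.4, -190.1, 165.3]
tool_rot: [-3.141, -0.002, -0.29]
force: [-3.1, 1.0, 20.7]
width: 0.2
gripper_force: 10.4
```

The button is on the collar at 20.7 N, so I'll hold there and then let the ram rise.

Request:
play_rows:
  deltas: [0,0,0,0,0,0,0,0,0,0,0,0,0,0,0,0,0,0,0,0,0,0,0,0,0,0,0,0,0,0,0,0,0,0,0,0,0,0,0,0,0,0]

```text
clock: 11.3
eef_pos: [492.4, -190.1, 165.3]
tool_rot: [-3.141, -0.002, -0.29]
force: [-3.9, 2.6, 20.5]
width: 0.0
gripper_force: 10.4
```

Request:
play_rows:
  deltas: [0,0,-4,0,0,0,0,0,0,-8,0,0,0,0,0,0,-12,0,0,0,0,0,0,-18,0,0,0,0,0,0,-40,0,0,0,0,0,0,-68,0,0,0,0,0,0,-68,0,0,0,0]

```text
clock: 12.18
eef_pos: [492.6, -190.8, 232.8]
tool_rot: [3.141, -0.003, -0.291]
force: [-0.3, -0.0, 0.3]
width: -0.0
gripper_force: 0.0
```

Request:
play_rows:
  deltas: [0,-50,0,0,0,0,0,0,-100,0,0,0,0,0.7,0,-150,0,0,0,0,0.7,0,-150,40,0,0,0,0.7,0,-150,90,0,0,0,0.7,0,-150,120,0,0,0,0.7,0,-150,125,0,0,0,0.7,0,-150,125,0,0,0,0.7]

```text
clock: 13.18
eef_pos: [534.8, -46.6, 106.3]
tool_rot: [3.141, 0.001, -0.29]
force: [0.6, 0.1, 0.4]
width: 59.8
gripper_force: 0.0
```

```bash
python3 - <<'E'
from h import *
s=read_state();print(s["clock"],s["eef_pos"],s["tool_rot"],s["width"])
cv2.imwrite("pics/w5.png",get_image("wrist")[:,:,::-1])
E
```

```text
13.175 [534.76261993 -46.56930448 106.32977163] [ 3.14128459e+00  6.43458980e-04 -2.90405080e-01] 59.840718853746104
```

View pics/w5.png

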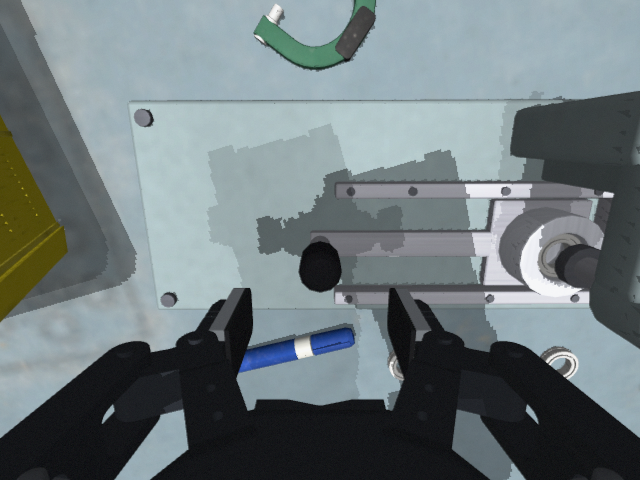

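The knob is centred between the fingers at (321,270), and the ram tip is up and clear of the race. I'll grip the knob and draw the carrier out.

Request:
play_rows:
  deltas: [0,0,30,0,0,0,0.7,0,0,57,0,0,0,0.7,0,0,57,0,0,0,0.7,0,0,57,0,0,0,0.1,0,0,57,0,0,0,0.1,0,0,57,0,0,0,0.1,0,0,57,0,0,0,0.1,0,0,57,0,0,0,0.1]

```text
clock: 14.22
eef_pos: [536.0, -46.6, 51.1]
tool_rot: [-3.141, -0.003, -0.29]
force: [-1.3, -0.2, 6.6]
width: 21.8
gripper_force: 58.5
```

Request:
play_rows:
  deltas: [0,-6,0,0,0,0,0.1,0,-12,0,0,0,0,0.1,0,-18,0,0,0,0,0.1,0,-24,0,0,0,0,0.1,0,-30,0,0,0,0,0.1,0,-36,0,0,0,0,0.1,0,-42,0,0,0,0,0.1,0,-48,0,0,0,0,0.1,0,-54,0,0,0,0,0.1,0,-58,0,0,0,0,0.1]

```text
clock: 15.48
eef_pos: [552.3, 8.3, 51.1]
tool_rot: [3.141, -0.002, -0.291]
force: [-1.8, -1.6, 6.7]
width: 21.8
gripper_force: 58.7
```

Request:
play_rows:
  deltas: [0,-1,0,0,0,0,0.1,0,-2,0,0,0,0,0.1,0,-3,0,0,0,0,0.1,0,-4,0,0,0,0,0.1]

```text
clock: 15.98
eef_pos: [553.3, 11.9, 51.1]
tool_rot: [3.141, -0.002, -0.291]
force: [-1.5, -2.0, 7.0]
width: 21.7
gripper_force: 58.7
```

Request:
play_rows:
  deltas: [0,-1,0,0,0,0,0.1,0,-2,0,0,0,0,0.1,0,-3,0,0,0,0,0.1,0,-4,0,0,0,0,0.1]

```text
clock: 16.48
eef_pos: [554.4, 15.4, 51.1]
tool_rot: [3.141, -0.002, -0.291]
force: [-1.7, -3.2, 7.5]
width: 21.8
gripper_force: 58.8
```

Request:
play_rows:
  deltas: [0,-1,0,0,0,0,0.1,0,-2,0,0,0,0,0.1,0,-2,0,0,0,0,0.1]

```text
clock: 16.85
eef_pos: [554.4, 15.4, 51.1]
tool_rot: [3.139, -0.002, -0.292]
force: [-2.1, -6.7, 7.7]
width: 21.7
gripper_force: 58.9
```

The outer stop is reached after 65 mm of travel. I'll release and rise.

Request:
play_rows:
  deltas: [0,2,0,0,0,0,0.1,0,2,0,0,0,0,0.6,0,2,0,0,0,0,0.6,0,2,0,0,0,0,0.6,0,2,-30,0,0,0,0.6,0,2,-80,0,0,0,0.6,0,2,-140,0,0,0,0.6,0,2,-180,0,0,0,0.6,0,2,-180,0,0,0,0.6]

```text
clock: 17.98
eef_pos: [556.0, 17.1, 232.7]
tool_rot: [-3.139, -0.007, -0.29]
force: [-0.5, 0.3, -0.6]
width: 51.4
gripper_force: 0.0
```

```bash
python3 - <<'E'
from h import *
s=read_state();print(s["clock"],s["eef_pos"],s["force"],s["width"])
cv2.imwrite("pics/w6.png",get_image("wrist")[:,:,::-1])
E
```

```text
17.975 [556.01544432  17.10313852 232.73151137] [-0.47628905  0.25633152 -0.57813   ] 51.384344826623234
```

View pics/w6.png

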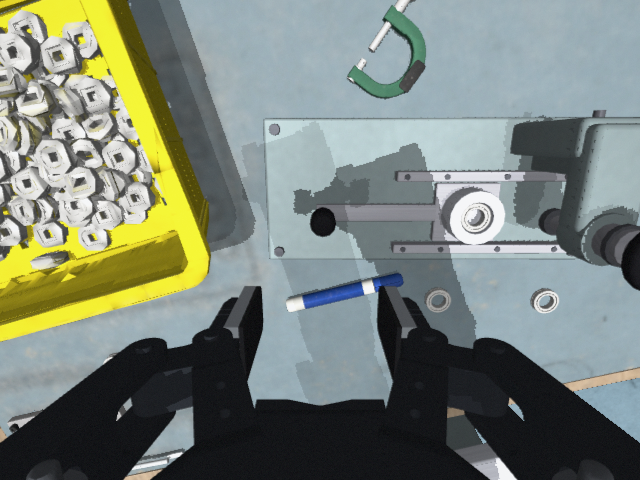

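The carrier is out with the knob at (322,221), the ram is up, the loose things look undisturbed and the gripper is clear. I'll hand the job in.

```bash
python3 -c "
from cell import *
print(finish_job())"
```

```text
the job is handed in; nothing more can be done
None
```

The job is handed in: the race was pressed to the collar at about 20.5 N and held for 0.75 s, the ram is up, the carrier is at its outer stop, and the loose things look undisturbed; no verdict came back.

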